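# Raise the driver torque by four clicks and store it

## Robot

A 6-joint arm with a two-finger parallel gripper is mounted at the origin on the work surface. World frame = base frame: x ahead of the robot, y to its left, z up, the work surface at z = 0. Lengths are in mm, angles in rad, forces in N, time in s.
With the tool pointing down it reaches from about 275 to 875 mm from the base axis. Payload 12.5 kg.
Tool frame: the origin (TCP) lies on the centre line of the jaws, within the pads' length; the fingertips stand 11 mm ahead of it and the grasp point (between the pads) lies 8 mm behind it (r.tcp_to_tips is the z of the fingertips in the tool frame, in mm); z points along the fingers, y is the direction in which the jaws open and shut (so a half turn about z gives the same grasp; the last joint's range is limited). The gripper opens to 85 mm and grips with 20 to 120 N. Pads are 22 mm wide; open, the fingers measure 114 mm over their backs; the gripper's body (76 mm by 85 mm) begins 54 mm behind the grasp point. The pads swing forward as they close: fully open they stand 13 mm farther back than shut.
Start: joints at [-1.26, 0.351, 1.652, -0, 1.139, -0.085], TCP at [212.068, -507.456, 213.89] pointing down, gripper open.
Joint ranges: [-2.75, 2.75], [-0.79, 2.1], [0.01, 2.65], [-1.57, 4.71], [0.07, 3.14], [-2.87, 2.87]. Speed limits (rad/s): [2.22, 2.22, 2.79, 3.14, 3.14, 3.14].

## Interface

Orientations are given as [roll, pitch, yaw] about the fixed x, y, z axes, in that order (R = Rz(yaw) Ry(pitch) Rx(roll)).
In Python, from station import r, grab_frame, job, models gives the robot as it stands. The module is installed in compiled form; this text tells all that it offers.
- The arm moves only by the tool apply_moves, never from a script. Its argument "targets" is a list of rows, each an object of numbers: "dx", "dy", "dz": the shift along the tool's x, y, z in mm; "yaw": the turn about the tool's z in degrees. In form: [{"dx": .., "dy": .., "dz": .., "yaw": ..}, ...]. A call has 1 to 12 rows; each row is the pose to reach, as a shift and turn from the pose measured when the call began, along the tool's axes at that moment; what a row does not reach only later rows make up. A row lasts 1/8 s, in which the tool goes at most 62.5 mm and 10.7 degrees, less where a joint would pass 70% of its speed; a pose out of reach is approached as far as the arm can. A call with a gripper value outside its range is refused whole. "gripper" is the finger opening in mm, from 0 to 85.4, set as the call begins (left out, the last holds). The fingers move at their own pace and stop on an object; "grip_force" is the grip in N (left out, the last holds). Time passes only in rows, so rows that repeat a pose let the fingers close. It gives the time, the measured TCP pose, the force and the opening at its end, in the units of the state.
- r.state(): the state, without advancing time (a new reading comes with each control period).
- grab_frame(name): name is "scene" or "top" or "wrist"; returns a dict with "color" (384x512x3 uint8, red, green, blue), "depth" (384x512 float32, mm along the optical axis (not along the pixel's ray), 0 where there is no reading), "mtx" (3x3 intrinsics, pixels), "xyz" and "rotation" of the camera in the world; the wrist camera has in their place "T_tool_cam" (4x4, takes a point from camera to tool coordinates, whose origin is the TCP and whose axes are the flange's). Camera axes: x right, y up, looking along -z (the intrinsics and any distortion apply to the point x, -y, -z); pixel columns grow to the right and rows downward; lengths in mm; the calibration is good to about 2 mm. A picture is of the moment at which its call begins: read the wrist's pose just before it.
- job.sign_off(): hands the job in, once; it reports no verdict.
Trained networks look in the newest picture that a camera, given by its name, has taken for a name from the list of things; names that differ only in an ending like _2 or _b are one class to them, and where a whole thing is asked for, a point or a joint stands for the part that bears it (a point fixed in the world has none). Each returns a list of dicts, best first, with "conf" (0 to 1); they miss things now and then, are a little off and sometimes report something else, mostly with a low value. They report only what shows in the picture. A call takes as long as a camera call.
- models.outline_of(camera, label): "region" (384x512 bool, what is visible of it) and "box" ([centre column, centre row, width, height] in pixels, round what is visible of it).
- models.tip_of(camera, label): "at" ([column, row] in pixels: a listed point, or the origin of a listed thing).
The state is a dict: "t": time; "joint_positions": joint angles; "qvel": joint speeds; "joint_torque": joint torques, N m; "tcp_pos": TCP position; "orientation": TCP orientation; "contact_force": force on the tool from outside, world axes, zero at the start; "moment": the same for the moment, N m; "gripper_width": finger opening in mm.
Only numpy, scipy, OpenCV 4.12 (cv2) and the standard library are available. Lean on these libraries where they do the work, as an engineer would, in place of code of your own. Each camera call takes 0.05 s, during which the arm holds its last target. There are 200 camera calls.

## Task

Raise the screwdriver controller's torque by exactly four clicks: with a fingertip, push the orange peg on the black dial round clockwise (seen from above) from its zero stop until the fourth click and let the dial rest there, without ever running on into a fifth click and without taking the peg between the fingers. Only then press the green button right down to store the setting and let it come back up. Leave the red button and everything else on the bench alone, and finish touching nothing.

Things in the scene. Friction and masses are not known exactly. Their poses are not given: they have to be found in the camera images.
- controller: Torque controller: fixed cream box with a green-grey top panel, 180 mm (its x) x 240 mm (its y), panel at 60 mm above the bench. Origin at the centre of its underside; z up; its x points away from the robot side. Eleven white marks, 30 degrees apart, stand round the dial on the panel, one at each click position.
- dial_axis (a point): Centre of the dial's flat top, on its upright turning axis, 77 mm above the bench. The black dial is 88 mm across, 15 mm thick; it lies on the middle of the panel and only turns.
- dial_peg (a point): Middle of the orange finger peg (upright round pin, 12 mm across, rising 25 mm from the dial's top to 102 mm above the bench; this point is 89 mm above the bench, 12 mm above the dial's top and 13 mm below the peg's end). The peg stands 30 mm from the dial's axis and turns with the dial.
- dial (a joint): Dial angle in rad, 0 at the zero stop where it starts, growing clockwise seen from above. A click position every 0.5236 rad (30 degrees), ten above zero; end stops just beyond the first and last. Sideways push at the peg rises to about 3 to 5 N (up to 7 N with rubbing) on the way to half-way between click positions, then the dial snaps by itself to the next one and stays there; let go before half-way, it springs back.
- set_button (a joint): Green store button: travel in m, 0 up, 0.006 right down. Springs back up; right down takes 5 N straight down.
- set_button_top (a point): Centre of the top of the green button's cap, 38 mm across, on a square grey station 75 mm wide and 34 mm tall, beside the controller on the left or the right.
- cancel_button (a joint): Red cancel button, same build as the green one, on the other side of the controller: travel in m, 0 up, 0.006 right down. Not to be pressed.
- cancel_button_top (a point): Centre of the top of the red button's cap.
- socket: loose steel hex socket, 24 mm across, 28 mm tall, standing on the far left corner (seen from the robot) of the controller's panel. Origin at its underside. To be left alone.
- holder_a: loose steel tool holder, 62 mm across the foot, 90 mm tall, standing beyond the controller. Origin at its underside. To be left alone.
- holder_b: loose steel tool holder, 62 mm across the foot, 75 mm tall, standing left of the left button station. Origin at its underside. To be left alone.
- bit_tray: loose blue divided tray, 90 x 130 mm, 30 mm tall, beyond the controller. Origin at its underside. To be left alone.
- oil_bottle: loose yellow oil bottle with red cap, 52 mm across, 130 mm tall, beyond the controller. Origin at its underside. To be left alone.
- wrench: loose flat wrench, 160 mm long, lying between robot and controller. Origin at its underside. To be left alone.
- driver: loose electric screwdriver, black and green, 220 mm long, 42 mm tall, lying right of the right button station. Origin at its underside. To be left alone.

How it is judged:
By the outcome, as a careful person would: the job done as asked, in the order asked, and still so for the second after the job is handed in, with the robot touching nothing.
It also fails if it takes over 58 s, if anything falls off the work surface, if the arm or the gripper's body presses on something with over 40 N, if the wrist force passes 120 N, or if a joint passes its speed limit or range.

## Working session

There is one attempt and no reset: what is moved stays moved. The work goes in short steps, Python scripts to look and compute and a tool call to move; the robot and the scene stay as the last step left them, time stands still between calls to the robot, and variables do not carry over. Pictures are saved under pics/ and viewed, about 8 in all and at most 12, crops included, and the job is handed in when it is done.

Besides the shell and the picture viewer there is one more tool, called after "Emit:" as name([rows], argument=value, ...), one row to a line, values as JSON. apply_moves: Moves the arm, as the interface text tells. Its arguments: {"type":"object","properties":{"targets":{"type":"array","items":{"type":"object","properties":{"dx":{"type":"number"},"dy":{"type":"number"},"dz":{"type":"number"},"yaw":{"type":"number"}}}},"gripper":{"type":"number"},"grip_force":{"type":"number"}},"required":["targets"]}

```bash
mkdir -p pics
cat > h.py <<'E'
import numpy as np, cv2
from station import r, grab_frame, job, models
from scipy.spatial.transform import Rotation as R
def Rm(o):
    o=np.array(o); return o if o.shape==(3,3) else R.from_euler('xyz',o).as_matrix()
def cam(f,st):
    if 'T_tool_cam' in f:
        T=np.eye(4);T[:3,:3]=Rm(st['orientation']);T[:3,3]=st['tcp_pos'];T=T@f['T_tool_cam'];return T[:3,:3],T[:3,3]
    return Rm(f['rotation']),np.array(f['xyz'])
def ray(f,st,px):
    K=f['mtx'];A,c=cam(f,st);d=np.array([(px[0]-K[0,2])/K[0,0],-(px[1]-K[1,2])/K[1,1],-1]);return c,A@d
def atz(f,st,px,z):
    c,d=ray(f,st,px);return c+d*(z-c[2])/d[2]
def proj(f,st,p):
    K=f['mtx'];A,c=cam(f,st);q=A.T@(np.array(p)-c);return [K[0,2]+K[0,0]*q[0]/-q[2],K[1,2]-K[1,1]*q[1]/-q[2]]
E
python3 - <<'E'
from h import *
st=r.state();print({k:np.round(v,3) for k,v in st.items()}, r.tcp_to_tips)
ims=[]
for n in ['top','scene']:
    f=grab_frame(n);print(n,f.keys(),np.round(f['xyz']),np.round(f['rotation'],3),f['mtx'].tolist())
    ims.append(f['color'])
    for l,z in [('dial_axis',77),('dial_peg',89),('set_button_top',None),('cancel_button_top',None),('controller',0),('socket',60),('holder_a',0),('holder_b',0),('oil_bottle',0)]:
        for d in models.tip_of(n,l)[:2]:
            a=d['at']; 
            print(l,round(d['conf'],2),np.round(a,1),np.round(atz(f,st,a,z if z is not None else 42),1),f['depth'][int(a[1]),int(a[0])])
    cv2.imwrite(f'pics/{n}0.png',cv2.resize(f['color'][:,:,::-1],(800,600)))
E
```

```text
{'t': np.float64(0.0), 'joint_positions': array([-1.26 ,  0.351,  1.652,  0.   ,  1.139, -0.085]), 'qvel': array([-0.001, -0.002,  0.002,  0.   ,  0.001,  0.002]), 'joint_torque': array([-1.000e-03, -5.061e+01, -2.914e+01, -0.000e+00,  5.000e-03,
        0.000e+00]), 'tcp_pos': array([ 211.958, -507.136,  213.361]), 'orientation': array([-3.14 , -0.   ,  0.396]), 'contact_force': array([ 0.152, -0.584,  0.441]), 'moment': array([-0.01 ,  0.036, -0.004]), 'gripper_width': np.float64(85.19)} 11.0
top dict_keys(['color', 'depth', 'mtx', 'xyz', 'rotation']) [ 365.   32. 1502.] [ 0.153  0.005 -1.552] [[455.97959495217157, 0.0, 254.81453321064285], [0.0, 455.97959495217157, 185.6433740864389], [0.0, 0.0, 1.0]]
dial_axis 0.55 [253.8 189.9] [571.8  46.3  77. ] 1437.0702
dial_axis 0.42 [152.1 187.9] [572.5 368.1  77. ] 1440.252
dial_peg 0.78 [247.9 200.5] [536.3  64.   89. ] 1430.818
set_button_top 0.51 [188.1 200.3] [539.2 257.9  42. ] 1451.7278
cancel_button_top 0.5 [319.  190.6] [ 578.3 -164.1   42. ] 1459.1066
controller 0.85 [257.2 190.9] [579.8  35.7   0. ] 1441.0797
controller 0.74 [15
[... 670 characters left out ...]
5 [255.  178.6] [574.9  43.5  77. ] 898.5893
dial_axis 0.28 [360.5 153.1] [630.8 319.4  77. ] 1015.90906
dial_peg 0.77 [254.  162.7] [537.4  61.1  89. ] 900.35406
set_button_top 0.54 [318.1 148.5] [537.1 258.3  42. ] 993.05853
cancel_button_top 0.5 [177.2 215.9] [ 560.8 -158.2   42. ] 859.65247
controller 0.62 [255.2 196.6] [570.5  45.1   0. ] 886.146
socket 0.47 [303.5 180.4] [625.4 151.8  60. ] 913.67957
holder_a 0.89 [297.9 234.7] [721.6  79.4   0. ] 855.19965
holder_a 0.66 [362.3 151.4] [575.5 389.6   0. ] 1013.5033
holder_b 0.89 [297.9 234.7] [721.6  79.4   0. ] 855.19965
holder_b 0.66 [362.3 151.4] [575.5 389.6   0. ] 1013.5033
oil_bottle 0.66 [338.1 211. ] [711.6 204.7   0. ] 901.0371
```

View pics/top0.png

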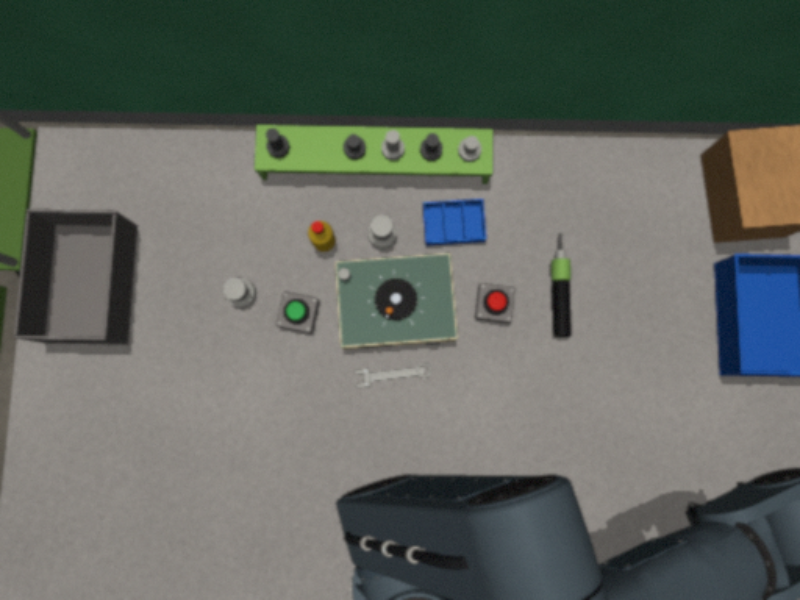

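View pics/scene0.png

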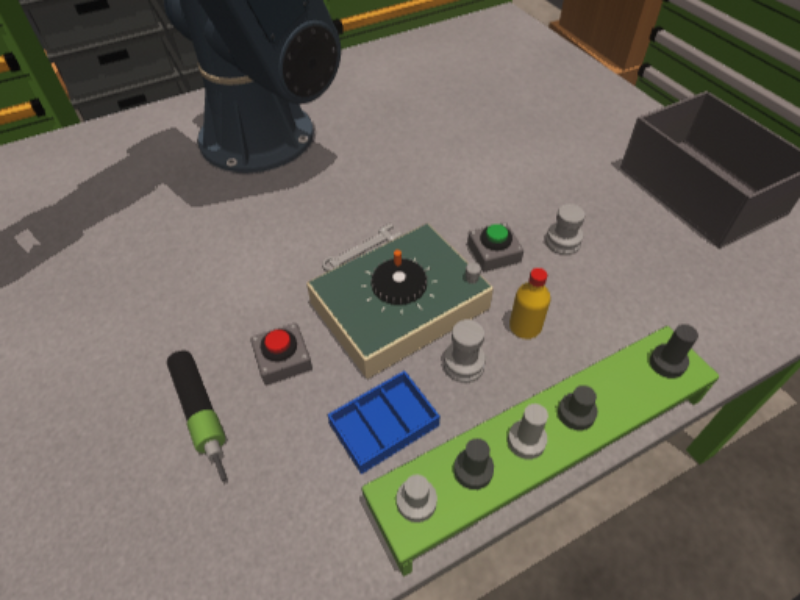

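The top view shows the dial at (396,300) with the peg at (389,311). The green button is on the left at (296,311) and the red one on the right at (497,302). The scene view agrees, so I'm moving in closer with the gripper shut.

Emit:
apply_moves([
  {"dx": 40,"dy": -33,"dz": -8,"yaw": -4},
  {"dx": 80,"dy": -66,"dz": -16,"yaw": -8},
  {"dx": 120,"dy": -99,"dz": -24,"yaw": -12},
  {"dx": 160,"dy": -132,"dz": -32,"yaw": -16},
  {"dx": 200,"dy": -165,"dz": -40,"yaw": -20},
  {"dx": 240,"dy": -198,"dz": -48,"yaw": -24},
  {"dx": 280,"dy": -231,"dz": -56,"yaw": -28},
  {"dx": 320,"dy": -264,"dz": -64,"yaw": -32},
  {"dx": 360,"dy": -297,"dz": -72,"yaw": -36},
  {"dx": 400,"dy": -330,"dz": -80,"yaw": -41},
  {"dx": 440,"dy": -363,"dz": -90,"yaw": -41},
  {"dx": 480,"dy": -396,"dz": -90,"yaw": -41},
], gripper=0, grip_force=40)

```text
t: 2.5
tcp_pos: [503.2, 44.7, 304.8]
orientation: [3.14, -0.001, 1.112]
contact_force: [0.7, -0.4, -0.1]
gripper_width: -0.3
```

```bash
cat > look.py <<'E'
from h import *
import sys
st=r.state();f=grab_frame('wrist')
print(st['t'],np.round(st['tcp_pos'],1),np.round(np.degrees(st['orientation']),1),np.round(st['contact_force'],1),st['gripper_width'],'j6',round(st['joint_positions'][5],2))
print(np.round(f['T_tool_cam'],3).tolist())
for l,z in [('dial_axis',77),('dial_peg',89),('set_button_top',42),('controller',0),('socket',60)]:
    for d in models.tip_of('wrist',l)[:2]:
        a=d['at'];i,j=int(min(a[1],383)),int(min(a[0],511))
        c,dd=ray(f,st,a);print(l,round(d['conf'],2),np.round(a,1),np.round(atz(f,st,a,z),1),'surf',np.round(c+dd*f['depth'][i,j],1))
np.savez('last.npz',color=f['color'],depth=f['depth'])
cv2.imwrite(f'pics/{sys.argv[1]}.png',cv2.resize(f['color'][:,:,::-1],(800,600)))
E
python3 look.py w1
```

```text
2.5 [503.2  44.7 304.8] [179.9  -0.   63.7] [ 0.7 -0.4 -0.1] -0.31035291146999505 j6 0.46
[[0.0, 0.948, 0.318, 81.569], [1.0, -0.001, 0.001, 0.24], [0.001, 0.318, -0.948, -158.304], [0.0, 0.0, 0.0, 1.0]]
dial_axis 0.77 [298.4 139.6] [568.4  43.4  77. ] surf [568.4  43.4  77. ]
dial_peg 0.67 [272.  141.9] [534.1  58.8  89. ] surf [533.9  56.8  76.5]
controller 0.65 [290.7 132.8] [567.2  44.6   0. ] surf [562.6  56.6  76.1]
socket 0.77 [295.1  45.7] [614.9 154.9  60. ] surf [609.9 152.5  86.5]
```

View pics/w1.png

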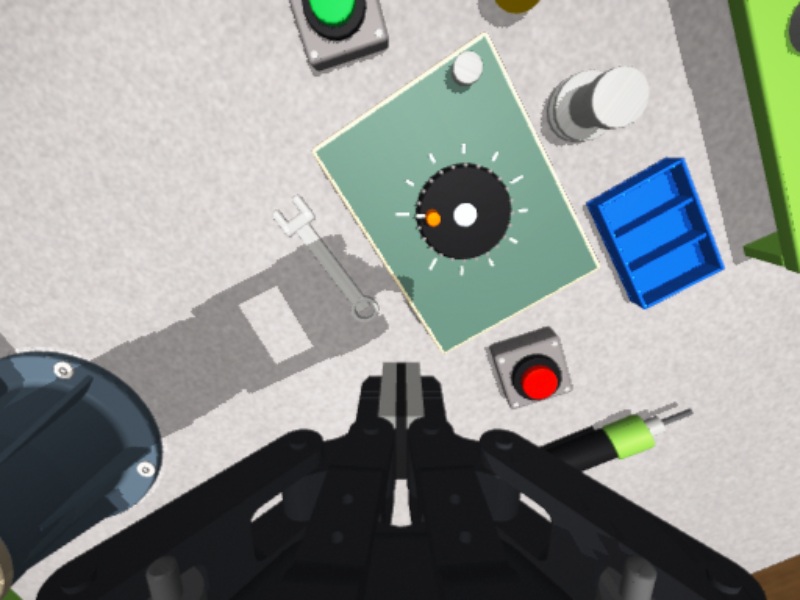

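The wrist view shows the dial with its hub at (465,215), the peg at (433,217) on the zero mark at (403,214), and the fourth mark at (495,155). I'll refine the axis and peg angle by colour and by the marks.

```bash
cat > fit.py <<'E'
from h import *
from scipy.optimize import least_squares
def seg(f,st,C=None,verbose=True):
    hsv=cv2.cvtColor(f['color'],cv2.COLOR_RGB2HSV);out={}
    Hh,S,V=[hsv[...,i].astype(int) for i in range(3)]
    om=((Hh>5)&(Hh<22)&(S>170)&(V>120)).astype(np.uint8)
    n,l,s,c=cv2.connectedComponentsWithStats(om)
    best=None
    for i in range(1,n):
        if s[i,4]>15:
            p=atz(f,st,c[i],95)
            if np.hypot(*(p-[568,44,95])[:2])<60 and (best is None or s[i,4]>best[1]): best=(i,s[i,4])
    if best: out['pegpx']=c[best[0]];out['peg']=(l==best[0])
    wm=((S<70)&(V>150)).astype(np.uint8)
    n,l,s,c=cv2.connectedComponentsWithStats(wm)
    marks=[]
    for i in range(1,n):
        p=atz(f,st,c[i],60)
        if 6<s[i,4]<60 and 44<np.hypot(*(p-[570,44,60])[:2])<75: marks.append(p[:2])
        if 60<s[i,4]<400:
            q=atz(f,st,c[i],77)
            if np.hypot(*(q-[570,44,77])[:2])<15: out['hub']=c[i]
    out['marks']=np.array(marks);return out
if __name__=='__main__':
    st=r.state();f=grab_frame('wrist');o=seg(f,st)
    print(np.round(st['tcp_pos'],1))
    hp=o['hub'];print('hub',hp,np.round(atz(f,st,hp,78),1));c,d=ray(f,st,hp);print('hub surf',c+d*f['depth'][int(hp[1]),int(hp[0])])
    m=o['marks'];print(len(m))
    g=least_squares(lambda p:np.hypot(m[:,0]-p[0],m[:,1]-p[1])-p[2],[570,44,55],loss='soft_l1').x
    print('marks circle',g);print(np.round(sorted(np.degrees(np.arctan2(m[:,1]-g[1],m[:,0]-g[0]))),1))
    print(np.round(np.hypot(m[:,0]-g[0],m[:,1]-g[1]),1))
    pp=o['pegpx'];v,u=np.nonzero(o['peg']);print('peg px',pp,len(u))
    # depth points on peg
    P=np.array([ (lambda cd:cd[0]+cd[1]*f['depth'][b,a])(ray(f,st,(a,b))) for a,b in zip(u,v)])
    t=P[P[:,2]>98];print('peg top',len(t),t.mean(0))
    pt=t.mean(0) if len(t) else atz(f,st,pp,95); print('peg ang',np.degrees(np.arctan2(pt[1]-g[1],pt[0]-g[0])),np.hypot(*(pt[:2]-g[:2])))
    for l in ['set_button_top','socket']:
        for d in models.outline_of('wrist',l)[:1]: print(l,d['conf'],d['box'])
E
python3 fit.py
```

```text
[502.   42.3 303.8]
hub [298.02197802 134.92857143] [568.7  47.5  78. ]
hub surf [568.76591906  47.37848901  77.11335694]
0Traceback (most recent call last):
  File "fit.py", line 29, in <module>
    g=least_squares(lambda p:np.hypot(m[:,0]-p[0],m[:,1]-p[1])-p[2],[570,44,55],loss='soft_l1').x
      ~~~~~~~~~~~~~^^^^^^^^^^^^^^^^^^^^^^^^^^^^^^^^^^^^^^^^^^^^^^^^^^^^^^^^^^^^^^^^^^^^^^^^^^^^
    return func(*args, **kwargs)
    vector_fun = VectorFunction(
        fun_wrapped,
    ...<6 lines>...
        workers=workers
    )
    self._update_fun()
    ~~~~~~~~~~~~~~~~^^
    self.f = self.fun_wrapped(xp_copy(self.x))
             ~~~~~~~~~~~~~~~~^^^^^^^^^^^^^^^^^
    return np.atleast_1d(self.fun(x))
                         ~~~~~~~~^^^
    return self.f(x, *self.args, **self.kwargs)
           ~~~~~~^^^^^^^^^^^^^^^^^^^^^^^^^^^^^^
  File "fit.py", line 29, in <lambda>
    g=least_squares(lambda p:np.hypot(m[:,0]-p[0],m[:,1]-p[1])-p[2],[570,44,55],loss='soft_l1').x
                                      ~^^^^^
IndexError: too many indices for array: array is 1-dimensional, but 2 were indexed
```

```bash
python3 - <<'E'
s=open('fit.py').read()
s=s.replace("    marks=[]\n","""    g8=cv2.cvtColor(f['color'],cv2.COLOR_RGB2GRAY)
    th=cv2.morphologyEx(g8,cv2.MORPH_TOPHAT,np.ones((9,9),np.uint8));marks=[]
    n2,l2,s2,c2=cv2.connectedComponentsWithStats((th>45).astype(np.uint8))
    for i in range(1,n2):
        p=atz(f,st,c2[i],60)
        if 3<s2[i,4]<80 and 45<np.hypot(*(p-[570,46,60])[:2])<80: marks.append(p[:2])
""").replace("        p=atz(f,st,c[i],60)\n        if 6<s[i,4]<60 and 44<np.hypot(*(p-[570,44,60])[:2])<75: marks.append(p[:2])\n","")
open('fit.py','w').write(s)
E
python3 fit.py
```

```text
[502.   42.2 303.9]
hub [297.91666667 134.73888889] [568.7  47.6  78. ]
hub surf [568.76066358  47.54049989  77.65338573]
11
marks circle [568.79344637  47.24468575  55.99106037]
[-144.7 -114.9  -84.7  -54.5  -24.9    5.6   35.7   65.8   95.7  125.4
  155.2]
[56.2 56.  56.  56.3 55.6 55.2 56.1 56.1 55.9 56.2 56.1]
peg px [277.03846154 137.15384615] 78
peg top 56 [541.76247321  59.80640377 100.20473655]
peg ang 155.07496632240947 29.80721841651975
set_button_top 0.57 [213.1, 5.7, 27.8, 9.5]
socket 0.88 [298.6, 40.5, 18.1, 18.9]
```

```bash
cat > plan.py <<'E'
from h import *
C=np.array([568.8,47.3]);A0=155.3
def pose(b,back=0,z=95):
    a=np.radians(b);u=np.array([np.cos(a),np.sin(a)]);t=np.array([u[1],-u[0]])
    return [*(C+30*u-(17+back)*t),z,b-90]
def rows(ps):
    st=r.state();M=Rm(st['orientation']);o=np.degrees(st['orientation'])[2]
    print('t',st['t'],np.round(st['tcp_pos'],1),round(o,1),np.round(st['contact_force'],1))
    for p in ps:
        d=M.T@(np.array(p[:3])-st['tcp_pos']);w=(o-p[3]+180)%360-180
        print('{"dx": %.1f, "dy": %.1f, "dz": %.1f, "yaw": %.1f}'%(*d,w),end=', ')
    print()
E
python3 -c "
from plan import *
rows([pose(A0,12,z) for z in (240,180,140,110,95)])"
```

```text
t 3.0 [502.1  42.2 304. ] 63.6 [-0.6 -0.7 -0.3]
{"dx": 4.3, "dy": 28.4, "dz": 64.0, "yaw": -1.7}, {"dx": 4.3, "dy": 28.3, "dz": 124.0, "yaw": -1.7}, {"dx": 4.3, "dy": 28.3, "dz": 164.0, "yaw": -1.7}, {"dx": 4.3, "dy": 28.3, "dz": 194.0, "yaw": -1.7}, {"dx": 4.3, "dy": 28.3, "dz": 209.0, "yaw": -1.7},
```

Emit:
apply_moves([
  {"dx": 4.3,"dy": 28.4,"dz": 50,"yaw": -1.7},
  {"dx": 4.3,"dy": 28.4,"dz": 100,"yaw": -1.7},
  {"dx": 4.3,"dy": 28.3,"dz": 140,"yaw": -1.7},
  {"dx": 4.3,"dy": 28.3,"dz": 170,"yaw": -1.7},
  {"dx": 4.3,"dy": 28.3,"dz": 190,"yaw": -1.7},
  {"dx": 4.3,"dy": 28.3,"dz": 203,"yaw": -1.7},
  {"dx": 4.3,"dy": 28.3,"dz": 209,"yaw": -1.7},
  {"dx": 4.3,"dy": 28.3,"dz": 209,"yaw": -1.7},
  {"dx": 4.3,"dy": 28.3,"dz": 209,"yaw": -1.7},
])

```text
t: 4.12
tcp_pos: [529.8, 33.5, 95.7]
orientation: [3.14, -0.001, 1.14]
contact_force: [-0.7, -0.8, -0.4]
gripper_width: -0.2
```

```bash
python3 look.py w2; python3 -c "
from plan import *
rows([pose(b) for b in (170,165,160,155.3,152,149,146,143,140,137.5,136,136)])"
```

```text
4.125 [529.8  33.5  95.7] [179.9  -0.   65.3] [-0.7 -0.8 -0.4] -0.20501183267897305 j6 0.41
[[0.0, 0.948, 0.318, 81.563], [1.0, -0.001, 0.001, 0.234], [0.001, 0.318, -0.948, -158.304], [0.0, 0.0, 0.0, 1.0]]
dial_axis 0.91 [302.  182.6] [569.6  46.   77. ] surf [569.6  46.4  78.1]
dial_peg 0.42 [299.  183.8] [567.2  50.2  89. ] surf [567.5  46.3  77.7]
set_button_top 0.41 [286.2 158.2] [566.9  57.7  42. ] surf [566.4  65.4  75. ]
controller 0.82 [285.7 158.7] [566.9  47.6   0. ] surf [566.   65.4  75.8]
t 4.425 [529.5  33.5  95.3] 65.3 [ 0.1 -0.  -0.2]
{"dx": 4.9, "dy": 5.2, "dz": 0.3, "yaw": -14.7}, {"dx": 7.2, "dy": 3.2, "dz": 0.3, "yaw": -9.7}, {"dx": 9.6, "dy": 1.4, "dz": 0.3, "yaw": -4.7}, {"dx": 12.0, "dy": -0.1, "dz": 0.3, "yaw": 0.0}, {"dx": 13.7, "dy": -1.0, "dz": 0.3, "yaw": 3.3}, {"dx": 15.4, "dy": -1.8, "dz": 0.3, "yaw": 6.3}, {"dx": 17.0, "dy": -2.4, "dz": 0.3, "yaw": 9.3}, {"dx": 18.7, "dy": -3.0, "dz": 0.3, "yaw": 12.3}, {"dx": 20.5, "dy": -3.5, "dz": 0.3, "yaw": 15.3}, {"dx": 21.9, "dy": -3.8, "dz": 0.3, "yaw": 17.8}, {"dx": 22.8, "dy": -4.0, "dz": 0.3, "yaw": 19.3}, {"dx": 22.8, "dy": -4.0, "dz": 0.3, "yaw": 19.3},
```

View pics/w2.png

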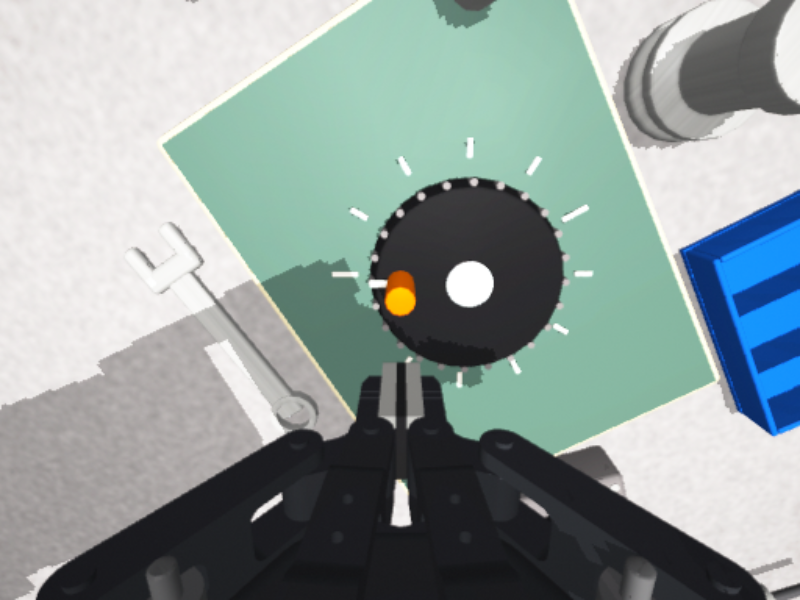

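The peg at (400,290) is straight ahead of the fingertip seam at (401,370), and the dial pointer is on the zero mark. I'm pushing the first click now.

Emit:
apply_moves([
  {"dx": 4,"dy": 0,"dz": 0.3,"yaw": 0},
  {"dx": 8,"dy": 0,"dz": 0.3,"yaw": 0},
  {"dx": 10.5,"dy": 0,"dz": 0.3,"yaw": 0},
  {"dx": 12,"dy": -0.1,"dz": 0.3,"yaw": 0},
  {"dx": 13.7,"dy": -1.0,"dz": 0.3,"yaw": 3.3},
  {"dx": 15.4,"dy": -1.8,"dz": 0.3,"yaw": 6.3},
  {"dx": 17.0,"dy": -2.4,"dz": 0.3,"yaw": 9.3},
  {"dx": 18.7,"dy": -3.0,"dz": 0.3,"yaw": 12.3},
  {"dx": 20.5,"dy": -3.5,"dz": 0.3,"yaw": 15.3},
  {"dx": 21.9,"dy": -3.8,"dz": 0.3,"yaw": 17.8},
  {"dx": 22.8,"dy": -4.0,"dz": 0.3,"yaw": 19.3},
  {"dx": 22.8,"dy": -4.0,"dz": 0.3,"yaw": 19.3},
])

```text
t: 5.92
tcp_pos: [535.4, 55.9, 95.0]
orientation: [3.141, -0.0, 0.803]
contact_force: [-0.3, -0.1, -0.2]
gripper_width: -0.1
```

```bash
cat > ang.py <<'E'
from plan import *
from fit import seg
def ang():
    st=r.state();f=grab_frame('wrist');o=seg(f,st)
    v,u=np.nonzero(o['peg']);P=[]
    for a,b in zip(u,v):
        c,d=ray(f,st,(a,b));P.append(c+d*f['depth'][b,a])
    P=np.array(P);t=P[P[:,2]>99.5];m=t.mean(0)
    print('peg px',np.round(o['pegpx']),len(u),len(t),'top',np.round(m,1),'dial deg',round(A0-np.degrees(np.arctan2(m[1]-C[1],m[0]-C[0])),1),'rad',round(np.hypot(*(m[:2]-C)),1),'F',np.round(st['contact_force'],1))
    return f
if __name__=='__main__':
    import sys
    f=ang()
    if len(sys.argv)>1: rows([pose(A0-float(b)) for b in sys.argv[1].split(',')])
E
python3 ang.py 22,24.5,27,30,33,36,39,42,45,47.5,49.5,49.5
```

```text
peg px [259. 218.] 423 172 top [542.   60.3 100.3] dial deg 1.1 rad 29.8 F [-0.3 -0.1 -0.2]
t 5.975 [535.4  55.9  95. ] 46.0 [ 0.1 -0.4 -0. ]
{"dx": 1.5, "dy": -0.8, "dz": -0.0, "yaw": 2.7}, {"dx": 2.8, "dy": -1.4, "dz": -0.0, "yaw": 5.2}, {"dx": 4.2, "dy": -2.0, "dz": -0.0, "yaw": 7.7}, {"dx": 5.9, "dy": -2.6, "dz": -0.0, "yaw": 10.7}, {"dx": 7.6, "dy": -3.2, "dz": -0.0, "yaw": 13.7}, {"dx": 9.4, "dy": -3.6, "dz": -0.0, "yaw": 16.7}, {"dx": 11.2, "dy": -4.0, "dz": -0.0, "yaw": 19.7}, {"dx": 12.9, "dy": -4.2, "dz": -0.0, "yaw": 22.7}, {"dx": 14.7, "dy": -4.4, "dz": -0.0, "yaw": 25.7}, {"dx": 16.2, "dy": -4.5, "dz": -0.0, "yaw": 28.2}, {"dx": 17.4, "dy": -4.5, "dz": -0.0, "yaw": 30.2}, {"dx": 17.4, "dy": -4.5, "dz": -0.0, "yaw": 30.2},
```

```bash
python3 -c "
from h import *
f=grab_frame('wrist');cv2.imwrite('pics/w3.png',cv2.resize(f['color'][120:320,150:370,::-1],(770,700)[:2] if 0 else (660,600),interpolation=cv2.INTER_CUBIC))
st=r.state()
print(proj(f,st,np.array(st['tcp_pos'])-[0,0,11]))
for p in [(255,225),(255,233),(255,240),(255,250),(245,250),(250,236),(262,236),(268,250)]:
    c,d=ray(f,st,p);X=c+d*f['depth'][p[1],p[0]];print(p,np.round(Rm(st['orientation']).T@(X-st['tcp_pos']),1))
"
```

```text
[np.float64(256.14219275048515), np.float64(225.3040902834093)]
(255, 225) [ 7.9 -0.7 -5. ]
(255, 233) [ 11.5  -0.6 -22.5]
(255, 240) [ 11.4  -0.5 -30.2]
(255, 250) [ 11.5  -0.5 -40.4]
(245, 250) [ 11.1  -5.4 -39.9]
(250, 236) [ 11.   -3.3 -25. ]
(262, 236) [ 11.1   3.2 -25.2]
(268, 250) [ 11.    5.9 -39.7]
```

View pics/w3.png

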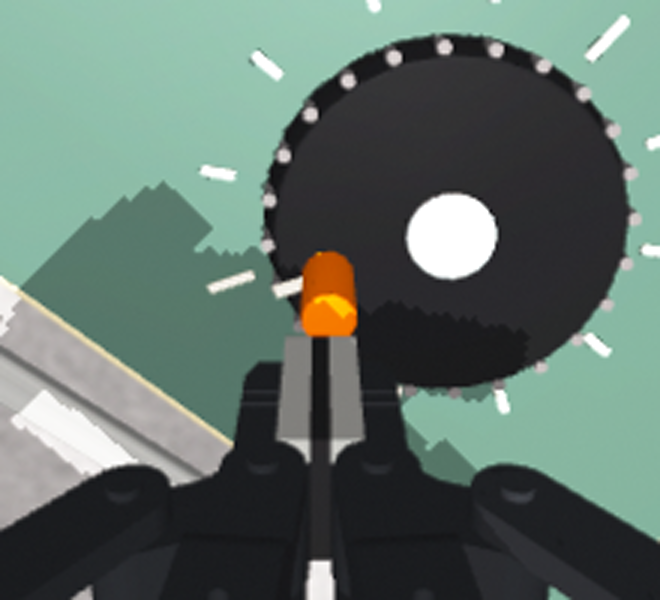

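The peg hasn't moved although the nominal face should have reached it: the pad edge ends at (320,335), above the peg top, as if the fingertips stand higher than stated. I'll check from the side with the scene camera.

```bash
python3 -c "
from h import *
f=grab_frame('scene');st=r.state();M=Rm(st['orientation']);p=np.array(st['tcp_pos'])
im=f['color'][:,:,::-1].copy()
for z in (11,-22):
    print(z,np.round(proj(f,st,p+M@[0,0,z]),1))
x0,y0=200,90
c=cv2.resize(im[y0:y0+110,x0:x0+130],(780,660)[:2],interpolation=cv2.INTER_CUBIC)
c=cv2.resize(c,(709,600))
cv2.imwrite('pics/s4.png',c)
d=np.load('last.npz')['depth'];
w=grab_frame('wrist');M=Rm(st['orientation'])
T=w['T_tool_cam'];K=w['mtx'];print(K[0,0],K[1,2])
for v in range(226,262,3):
  for u in (250,):
    q=np.array([(u-K[0,2])/K[0,0],-(v-K[1,2])/K[1,1],-1])*d[v,u];print(v,u,np.round(T[:3,:3]@q+T[:3,3],1),end='; ')
"
```

```text
11 [251.8 164.3]
-22 [251.4 155. ]
273.8574334715729 190.65416870873065
226 250 [-12.9  -4.9  36.6]; 229 250 [-15.4  -4.9  36.2]; 232 250 [ 11.3  -3.4 -20.9]; 235 250 [ 11.1  -3.3 -24. ]; 238 250 [ 11.6  -3.2 -28.5]; 241 250 [ 10.8  -3.2 -30.3]; 244 250 [ 11.   -3.1 -33.8]; 247 250 [ 10.9  -3.  -36.6]; 250 250 [ 10.5  -3.  -38.9]; 253 250 [ 11.1  -2.9 -42.6]; 256 250 [ 10.8  -2.8 -44.8]; 259 250 [ 10.6  -2.8 -47. ];
```

View pics/s4.png

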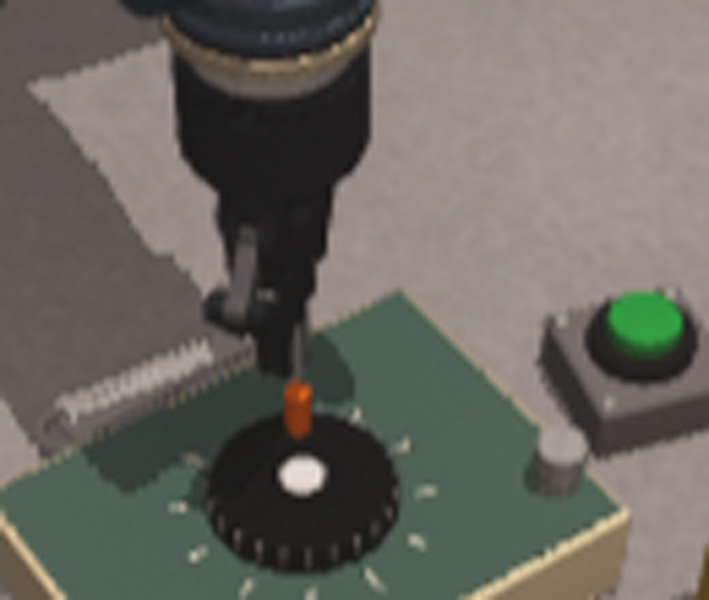

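In the side view the fingertip at (298,378) ends just above the peg top. Wrist depth agrees: the tips are about 21 mm behind the TCP, not 11 mm ahead. I'll back off, then go down about 29 mm.

```bash
python3 -c "
from plan import *
rows([pose(A0-10,14),pose(A0,12),pose(A0,12,80),pose(A0,12,66)])"
```

```text
t 6.125 [535.4  55.8  95. ] 46.0 [-0.3  0.4  0.9]
{"dx": -18.4, "dy": 5.4, "dz": -0.0, "yaw": -9.3}, {"dx": -20.2, "dy": 11.2, "dz": -0.0, "yaw": -19.3}, {"dx": -20.2, "dy": 11.2, "dz": 15.0, "yaw": -19.3}, {"dx": -20.2, "dy": 11.2, "dz": 29.0, "yaw": -19.3},
```

Emit:
apply_moves([
  {"dx": -18.4,"dy": 5.4,"dz": 0,"yaw": -9.3},
  {"dx": -20.2,"dy": 11.2,"dz": 0,"yaw": -19.3},
  {"dx": -20.2,"dy": 11.2,"dz": 0,"yaw": -19.3},
  {"dx": -20.2,"dy": 11.2,"dz": 6,"yaw": -19.3},
  {"dx": -20.2,"dy": 11.2,"dz": 12,"yaw": -19.3},
  {"dx": -20.2,"dy": 11.2,"dz": 17,"yaw": -19.3},
  {"dx": -20.2,"dy": 11.2,"dz": 21,"yaw": -19.3},
  {"dx": -20.2,"dy": 11.2,"dz": 25,"yaw": -19.3},
  {"dx": -20.2,"dy": 11.2,"dz": 28,"yaw": -19.3},
  {"dx": -20.2,"dy": 11.2,"dz": 29,"yaw": -19.3},
  {"dx": -20.2,"dy": 11.2,"dz": 29,"yaw": -19.3},
])

```text
t: 7.5
tcp_pos: [529.5, 33.5, 66.0]
orientation: [3.141, -0.0, 1.14]
contact_force: [0.2, -0.2, -0.5]
gripper_width: -0.1
```

```bash
sed -i 's/z=95)/z=66)/' plan.py; python3 ang.py 0,0,3,6,9,12,15,17.5,19.5,19.5; python3 -c "
from h import *
w=grab_frame('wrist');T=w['T_tool_cam'];K=w['mtx'];d=w['depth'];st=r.state()
for u in (250,256,262):
  for v in range(224,238,1):
    q=np.array([(u-K[0,2])/K[0,0],-(v-K[1,2])/K[1,1],-1])*d[v,u];x=T[:3,:3]@q+T[:3,3];print(v,np.round(x,1),end='; ') if x[2]<15 and x[2]>-30 else 0
  print()
"
```

```text
peg px [256. 200.] 401 53 top [542.4  60.1 100.1] dial deg 1.2 rad 29.4 F [ 0.2 -0.2 -0.5]
t 7.55 [529.5  33.5  66.1] 65.3 [ 0.1 -0.2  0.2]
{"dx": 11.9, "dy": -0.1, "dz": 0.1, "yaw": 0.0}, {"dx": 11.9, "dy": -0.1, "dz": 0.1, "yaw": 0.0}, {"dx": 13.5, "dy": -0.9, "dz": 0.1, "yaw": 3.0}, {"dx": 15.1, "dy": -1.7, "dz": 0.1, "yaw": 6.0}, {"dx": 16.8, "dy": -2.3, "dz": 0.1, "yaw": 9.0}, {"dx": 18.5, "dy": -2.9, "dz": 0.1, "yaw": 12.0}, {"dx": 20.3, "dy": -3.4, "dz": 0.1, "yaw": 15.0}, {"dx": 21.7, "dy": -3.8, "dz": 0.1, "yaw": 17.5}, {"dx": 22.9, "dy": -4.0, "dz": 0.1, "yaw": 19.5}, {"dx": 22.9, "dy": -4.0, "dz": 0.1, "yaw": 19.5}, 
224 [10.8 -3.7 -9.7]; 225 [ 9.7 -3.7 -8.7]; 226 [ 9.3 -3.7 -9.3]; 227 [ 8.6 -3.7 -9.2]; 228 [ 7.8 -3.7 -8.9]; 229 [ 7.1 -3.7 -8.9]; 231 [-2.3 -4.2  7. ]; 232 [ 11.1  -3.4 -20.7]; 233 [ 10.7  -3.4 -21.1]; 234 [ 11.   -3.4 -22.9]; 235 [ 11.4  -3.3 -24.8]; 236 [ 10.6  -3.3 -24.4]; 237 [ 10.7  -3.3 -25.7]; 
224 [10.7 -0.1 -9.5]; 225 [ 9.4 -0.1 -8.1]; 226 [ 9.1 -0.1 -8.9]; 227 [ 8.9 -0.1 -9.9]; 228 [ 8.3 -0.1 -9.9]; 230 [ 6.7 -0.1 -9.3]; 231 [ 5.8 -0.1 -8.9]; 232 [ 10.7  -0.1 -19.9]; 233 [ 11.7  -0.1 -23. ]; 234 [ 11.1  -0.1 -23. ]; 235 [ 10.8  -0.1 -23.5]; 236 [ 10.7  -0.1 -24.6]; 237 [ 11.   -0.1 -26.2]; 
224 [10.8  3.5 -9.7]; 225 [ 9.6  3.5 -8.6]; 226 [ 9.5  3.5 -9.7]; 227 [ 8.5  3.5 -9. ]; 228 [ 7.8  3.5 -8.8]; 229 [ 7.   3.5 -8.6]; 230 [  7.    3.5 -10. ]; 231 [ 5.8  3.5 -9. ]; 232 [ 10.8   3.3 -20. ]; 233 [ 11.1   3.2 -21.9]; 234 [ 10.9   3.2 -22.5]; 235 [ 10.9   3.2 -23.9]; 236 [ 10.7   3.2 -24.5]; 237 [ 10.8   3.2 -25.8];
```

Emit:
apply_moves([
  {"dx": 6,"dy": 0,"dz": 2.5,"yaw": 0},
  {"dx": 10,"dy": 0,"dz": 2.5,"yaw": 0},
  {"dx": 12,"dy": 0,"dz": 2.5,"yaw": 0},
  {"dx": 13.5,"dy": -0.9,"dz": 2.5,"yaw": 3},
  {"dx": 15.1,"dy": -1.7,"dz": 2.5,"yaw": 6},
  {"dx": 16.8,"dy": -2.3,"dz": 2.5,"yaw": 9},
  {"dx": 18.5,"dy": -2.9,"dz": 2.5,"yaw": 12},
])

```text
t: 8.48
tcp_pos: [534.4, 51.3, 63.6]
orientation: [3.141, 0.0, 0.929]
contact_force: [-0.9, -2.9, 0.4]
gripper_width: 0.4
```

```bash
sed -i 's/z=66)/z=63.5)/' plan.py; python3 ang.py 14,16,18,20,20
```

```text
peg px [256. 226.] 629 214 top [544.5  64.8 102. ] dial deg 11.0 rad 30.0 F [-0.9 -2.9  0.4]
t 8.525 [534.5  51.5  63.6] 53.1 [ 0.3 -2.7 -0.7]
{"dx": 1.2, "dy": -0.6, "dz": 0.1, "yaw": 1.8}, {"dx": 2.3, "dy": -1.1, "dz": 0.1, "yaw": 3.8}, {"dx": 3.4, "dy": -1.6, "dz": 0.1, "yaw": 5.8}, {"dx": 4.5, "dy": -2.1, "dz": 0.1, "yaw": 7.8}, {"dx": 4.5, "dy": -2.1, "dz": 0.1, "yaw": 7.8},
```

Contact now behaves as modelled: force is about 3 N and the dial reads 11° for a commanded 12°. Continuing past half-way.

Emit:
apply_moves([
  {"dx": 1.2,"dy": -0.6,"dz": 0,"yaw": 1.8},
  {"dx": 2.3,"dy": -1.1,"dz": 0,"yaw": 3.8},
  {"dx": 3.4,"dy": -1.6,"dz": 0,"yaw": 5.8},
  {"dx": 4.5,"dy": -2.1,"dz": 0,"yaw": 7.8},
  {"dx": 4.5,"dy": -2.1,"dz": 0,"yaw": 7.8},
])

```text
t: 9.15
tcp_pos: [535.5, 56.5, 63.6]
orientation: [3.141, 0.0, 0.79]
contact_force: [-0.1, -0.1, 0.8]
gripper_width: -0.3
```

```bash
python3 ang.py 23,26,29,32,35,38,41,43.5,46,48,50,50
```

```text
peg px [258. 213.] 441 60 top [553.2  72.5 104.1] dial deg 33.5 rad 29.7 F [-0.1 -0.1  0.8]
t 9.2 [535.5  56.4  63.6] 45.3 [ 0.  -0.3  0.9]
{"dx": 1.5, "dy": -0.8, "dz": 0.1, "yaw": 3.0}, {"dx": 3.2, "dy": -1.5, "dz": 0.1, "yaw": 6.0}, {"dx": 4.8, "dy": -2.2, "dz": 0.1, "yaw": 9.0}, {"dx": 6.5, "dy": -2.8, "dz": 0.1, "yaw": 12.0}, {"dx": 8.3, "dy": -3.3, "dz": 0.1, "yaw": 15.0}, {"dx": 10.0, "dy": -3.7, "dz": 0.1, "yaw": 18.0}, {"dx": 11.8, "dy": -4.0, "dz": 0.1, "yaw": 21.0}, {"dx": 13.3, "dy": -4.2, "dz": 0.1, "yaw": 23.5}, {"dx": 14.8, "dy": -4.3, "dz": 0.1, "yaw": 26.0}, {"dx": 16.0, "dy": -4.4, "dz": 0.1, "yaw": 28.0}, {"dx": 17.2, "dy": -4.4, "dz": 0.1, "yaw": 30.0}, {"dx": 17.2, "dy": -4.4, "dz": 0.1, "yaw": 30.0},
```

Click 1 is done and the force has dropped to zero. Click 2 next.

Emit:
apply_moves([
  {"dx": 1.5,"dy": -0.8,"dz": 0,"yaw": 3},
  {"dx": 3.2,"dy": -1.5,"dz": 0,"yaw": 6},
  {"dx": 4.8,"dy": -2.2,"dz": 0,"yaw": 9},
  {"dx": 6.5,"dy": -2.8,"dz": 0,"yaw": 12},
  {"dx": 8.3,"dy": -3.3,"dz": 0,"yaw": 15},
  {"dx": 10,"dy": -3.7,"dz": 0,"yaw": 18},
  {"dx": 11.8,"dy": -4,"dz": 0,"yaw": 21},
  {"dx": 13.3,"dy": -4.2,"dz": 0,"yaw": 23.5},
  {"dx": 14.8,"dy": -4.3,"dz": 0,"yaw": 26},
  {"dx": 16,"dy": -4.4,"dz": 0,"yaw": 28},
  {"dx": 17.2,"dy": -4.4,"dz": 0,"yaw": 30},
  {"dx": 17.2,"dy": -4.4,"dz": 0,"yaw": 30},
])

```text
t: 10.7
tcp_pos: [544.5, 71.8, 63.5]
orientation: [3.141, -0.0, 0.267]
contact_force: [0.5, 0.3, -0.3]
gripper_width: 0.2
```

```bash
python3 ang.py 53,56,59,62,65,68,71,73.5,76,78,80,80
```

```text
peg px [257. 213.] 443 52 top [567.8  76.7 102.4] dial deg 63.4 rad 29.4 F [ 0.5  0.3 -0.3]
t 10.75 [544.5  71.7  63.5] 15.3 [ 0.7 -0.5 -0.5]
{"dx": 1.6, "dy": -0.9, "dz": 0.0, "yaw": 3.0}, {"dx": 3.2, "dy": -1.6, "dz": 0.0, "yaw": 6.0}, {"dx": 4.9, "dy": -2.3, "dz": 0.0, "yaw": 9.0}, {"dx": 6.6, "dy": -2.9, "dz": 0.0, "yaw": 12.0}, {"dx": 8.3, "dy": -3.4, "dz": 0.0, "yaw": 15.0}, {"dx": 10.1, "dy": -3.8, "dz": 0.0, "yaw": 18.0}, {"dx": 11.9, "dy": -4.1, "dz": 0.0, "yaw": 21.0}, {"dx": 13.4, "dy": -4.3, "dz": 0.0, "yaw": 23.5}, {"dx": 14.9, "dy": -4.4, "dz": 0.0, "yaw": 26.0}, {"dx": 16.1, "dy": -4.5, "dz": 0.0, "yaw": 28.0}, {"dx": 17.3, "dy": -4.5, "dz": 0.0, "yaw": 30.0}, {"dx": 17.3, "dy": -4.5, "dz": 0.0, "yaw": 30.0},
```

Emit:
apply_moves([
  {"dx": 1.6,"dy": -0.9,"dz": 0,"yaw": 3},
  {"dx": 3.2,"dy": -1.6,"dz": 0,"yaw": 6},
  {"dx": 4.9,"dy": -2.3,"dz": 0,"yaw": 9},
  {"dx": 6.6,"dy": -2.9,"dz": 0,"yaw": 12},
  {"dx": 8.3,"dy": -3.4,"dz": 0,"yaw": 15},
  {"dx": 10.1,"dy": -3.8,"dz": 0,"yaw": 18},
  {"dx": 11.9,"dy": -4.1,"dz": 0,"yaw": 21},
  {"dx": 13.4,"dy": -4.3,"dz": 0,"yaw": 23.5},
  {"dx": 14.9,"dy": -4.4,"dz": 0,"yaw": 26},
  {"dx": 16.1,"dy": -4.5,"dz": 0,"yaw": 28},
  {"dx": 17.3,"dy": -4.5,"dz": 0,"yaw": 30},
  {"dx": 17.3,"dy": -4.5,"dz": 0,"yaw": 30},
])

```text
t: 12.25
tcp_pos: [560.1, 80.7, 63.5]
orientation: [3.141, -0.001, -0.256]
contact_force: [-0.7, -0.2, -0.7]
gripper_width: -0.1
```

```bash
python3 ang.py 83,86,89,92,95,98,101,103,105,107,108.5,109
```

```text
peg px [257. 213.] 444 58 top [583.7  73.  104.4] dial deg 95.3 rad 29.7 F [-0.7 -0.2 -0.7]
t 12.3 [560.   80.6  63.5] -14.6 [-0.1 -0.7  0.3]
{"dx": 1.6, "dy": -0.8, "dz": 0.0, "yaw": 3.1}, {"dx": 3.2, "dy": -1.6, "dz": 0.0, "yaw": 6.1}, {"dx": 4.9, "dy": -2.3, "dz": 0.0, "yaw": 9.1}, {"dx": 6.6, "dy": -2.8, "dz": 0.0, "yaw": 12.1}, {"dx": 8.3, "dy": -3.3, "dz": 0.0, "yaw": 15.1}, {"dx": 10.1, "dy": -3.8, "dz": 0.0, "yaw": 18.1}, {"dx": 11.9, "dy": -4.1, "dz": 0.0, "yaw": 21.1}, {"dx": 13.0, "dy": -4.2, "dz": 0.0, "yaw": 23.1}, {"dx": 14.2, "dy": -4.3, "dz": 0.0, "yaw": 25.1}, {"dx": 15.4, "dy": -4.4, "dz": 0.0, "yaw": 27.1}, {"dx": 16.3, "dy": -4.4, "dz": 0.0, "yaw": 28.6}, {"dx": 16.6, "dy": -4.4, "dz": 0.0, "yaw": 29.1},
```

Emit:
apply_moves([
  {"dx": 1.6,"dy": -0.8,"dz": 0,"yaw": 3.1},
  {"dx": 3.2,"dy": -1.6,"dz": 0,"yaw": 6.1},
  {"dx": 4.9,"dy": -2.3,"dz": 0,"yaw": 9.1},
  {"dx": 6.6,"dy": -2.8,"dz": 0,"yaw": 12.1},
  {"dx": 8.3,"dy": -3.3,"dz": 0,"yaw": 15.1},
  {"dx": 10.1,"dy": -3.8,"dz": 0,"yaw": 18.1},
  {"dx": 11.9,"dy": -4.1,"dz": 0,"yaw": 21.1},
  {"dx": 13,"dy": -4.2,"dz": 0,"yaw": 23.1},
  {"dx": 14.2,"dy": -4.3,"dz": 0,"yaw": 25.1},
  {"dx": 15.4,"dy": -4.4,"dz": 0,"yaw": 27.1},
  {"dx": 15.4,"dy": -4.4,"dz": 0,"yaw": 27.1},
])

```text
t: 13.68
tcp_pos: [576.3, 80.8, 63.6]
orientation: [-3.141, -0.001, -0.729]
contact_force: [-0.1, 0.1, -0.6]
gripper_width: 0.1
```

```bash
python3 ang.py 109,111; python3 look.py w5 | head -1
```

```text
peg px [259. 214.] 594 214 top [593.   63.4 101.5] dial deg 121.7 rad 29.1 F [-0.1  0.1 -0.6]
t 13.725 [576.2  80.9  63.5] -41.7 [-0.2  0.  -1.1]
{"dx": 0.8, "dy": -0.6, "dz": 0.0, "yaw": 2.0}, {"dx": 1.9, "dy": -1.1, "dz": 0.0, "yaw": 4.0}, 
13.725 [576.2  80.9  63.5] [-1.80e+02 -1.00e-01 -4.17e+01] [-0.2  0.  -1.1] -0.011994396003054254 j6 2.36
```

View pics/w5.png

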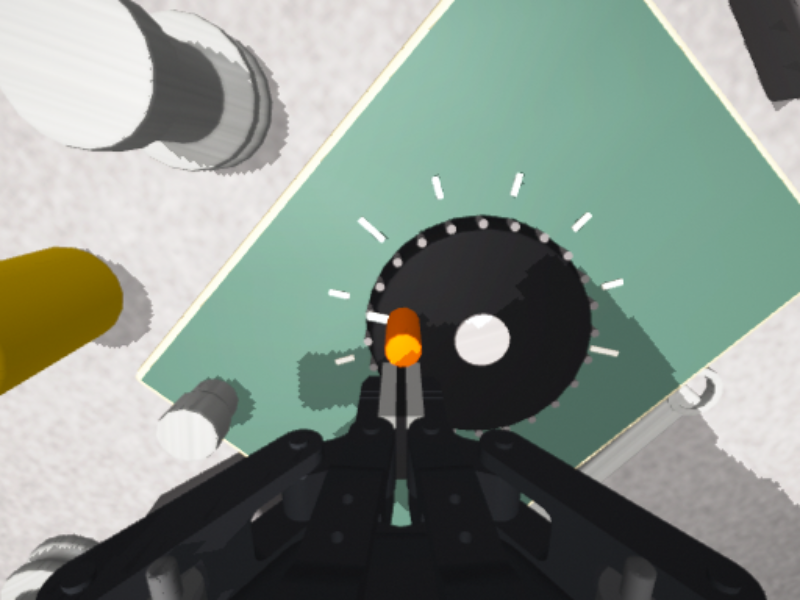

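The pointer at (377,318) lines up with the fourth mark at (339,294), one short of the long fifth mark at (371,229). I'm backing off, lifting, and moving towards the green button.

```bash
python3 -c "
from plan import *
s=r.state();p=np.array(s['tcp_pos']);q=p+Rm(s['orientation'])@[-10,0,0]
rows([[*q[:2],63.5,-41.7],[*q[:2],190,-41.7],[535,220,190,64]])"
```

```text
t 14.025 [576.   81.   63.5] -41.7 [-0.4 -0.6 -0.2]
{"dx": -10.0, "dy": -0.0, "dz": 0.0, "yaw": -0.0}, {"dx": -9.9, "dy": 0.0, "dz": -126.5, "yaw": -0.0}, {"dx": -123.0, "dy": -76.4, "dz": -126.6, "yaw": -105.7},
```

Emit:
apply_moves([
  {"dx": -5,"dy": 0,"dz": 0,"yaw": 0},
  {"dx": -10,"dy": 0,"dz": 0,"yaw": 0},
  {"dx": -10,"dy": 0,"dz": -20,"yaw": 0},
  {"dx": -10,"dy": 0,"dz": -60,"yaw": 0},
  {"dx": -10,"dy": 0,"dz": -100,"yaw": 0},
  {"dx": -10,"dy": 0,"dz": -126,"yaw": -8},
  {"dx": -30,"dy": -13,"dz": -126,"yaw": -18},
  {"dx": -55,"dy": -30,"dz": -126,"yaw": -28},
  {"dx": -80,"dy": -47,"dz": -126,"yaw": -38},
  {"dx": -105,"dy": -64,"dz": -126,"yaw": -48},
  {"dx": -123,"dy": -76,"dz": -126,"yaw": -58},
  {"dx": -123,"dy": -76,"dz": -126,"yaw": -68},
])

```text
t: 15.52
tcp_pos: [533.9, 221.2, 189.4]
orientation: [3.141, -0.0, 0.466]
contact_force: [0.7, -0.6, 0.2]
gripper_width: 0.1
```

Emit:
apply_moves([
  {"dx": 0,"dy": 0,"dz": 0,"yaw": -10},
  {"dx": 0,"dy": 0,"dz": 0,"yaw": -20},
  {"dx": 0,"dy": 0,"dz": 0,"yaw": -30},
  {"dx": 0,"dy": 0,"dz": 0,"yaw": -37},
  {"dx": 0,"dy": 0,"dz": 0,"yaw": -37},
  {"dx": 0,"dy": 0,"dz": 0,"yaw": -37},
])

```text
t: 16.27
tcp_pos: [533.8, 221.3, 189.4]
orientation: [3.141, 0.0, 1.11]
contact_force: [-0.7, -0.5, 1.4]
gripper_width: -0.3
```

```bash
python3 look.py w6
cat > btn.py <<'E'
from plan import *
st=r.state();f=grab_frame('wrist')
hsv=cv2.cvtColor(f['color'],cv2.COLOR_RGB2HSV)
m=cv2.inRange(hsv,(50,150,90),(75,255,255))
n,l,s,c=cv2.connectedComponentsWithStats(m);i=1+np.argmax(s[1:,4])
v,u=np.nonzero(l==i);P=np.array([(lambda cd:cd[0]+cd[1]*f['depth'][b,a])(ray(f,st,(a,b))) for a,b in zip(u,v)])
print('btn px',c[i],s[i],'mean',P.mean(0),'z range',np.percentile(P[:,2],[2,50,90,98]))
top=P[P[:,2]>np.percentile(P[:,2],50)-2];(cc,rr)=cv2.minEnclosingCircle(top[:,:2].astype(np.float32));print('circle',cc,rr)
E
python3 btn.py
```

```text
16.275 [533.8 221.3 189.4] [180.    0.   63.6] [-0.7 -0.5  1.4] -0.2636163940941473 j6 0.77
[[0.0, 0.948, 0.318, 81.571], [1.0, -0.001, 0.001, 0.243], [0.001, 0.318, -0.948, -158.304], [0.0, 0.0, 0.0, 1.0]]
dial_axis 0.85 [346.2 294.8] [567.5  47.9  77. ] surf [569.4 217.4 263.2]
dial_peg 0.69 [366.1 278.8] [595.1  69.3  89. ] surf [595.2  68.6  88.2]
set_button_top 0.65 [253.5 148.7] [543.7 248.4  42. ] surf [544.7 250.2  54.3]
set_button_top 0.46 [362.5 280.9] [594.3  27.4  42. ] surf [590.5  69.2  89.8]
controller 0.88 [326.6 260.7] [562.3  47.4   0. ] surf [563.6  89.3  59. ]
socket 0.82 [351.1 197.1] [618.6 154.2  60. ] surf [614.8 165.1  82.4]
socket 0.41 [466.3 278.1] [709.5 -10.1  60. ] surf [728.8 -52.2  20.2]
btn px [250.81600832 146.71205821] [234 129  35  36 962] mean [543.14712929 253.29547379  54.4010289 ] z range [44.83734918 54.08072412 55.09414792 55.65580694]
circle (550.7882080078125, 266.7058410644531) 33.71623992919922
```

View pics/w6.png

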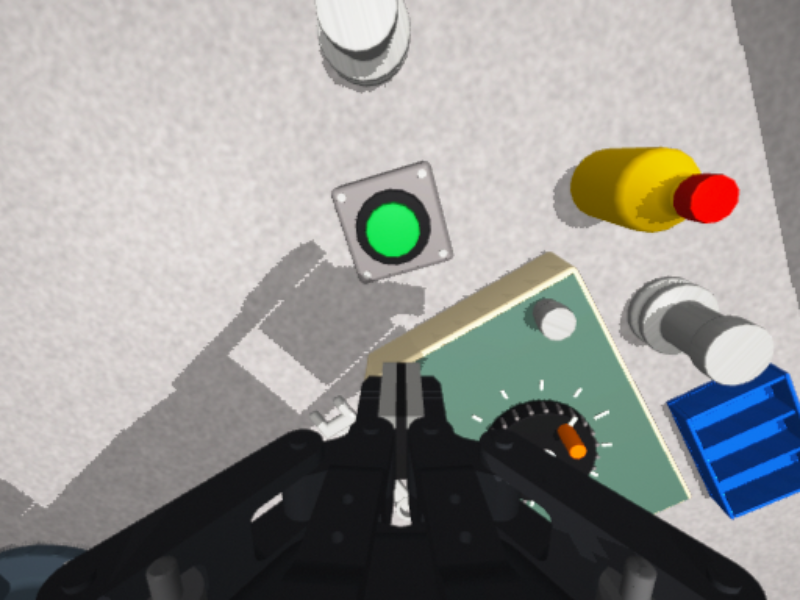

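The button top is at (392,230) in the picture, about (543.0, 253.3, 54.4) in the world. Everything else is undisturbed.

```bash
python3 -c "
from plan import *
rows([[543.1,253.3,z,63.6] for z in (189.4,40)])"
```

```text
t 16.625 [533.9 221.2 189.4] 63.7 [-0.8 -0.1  0.7]
{"dx": 32.9, "dy": -6.0, "dz": -0.1, "yaw": 0.1}, {"dx": 32.9, "dy": -6.1, "dz": 149.3, "yaw": 0.1},
```

Emit:
apply_moves([
  {"dx": 33,"dy": -6,"dz": 20,"yaw": 0},
  {"dx": 33,"dy": -6,"dz": 60,"yaw": 0},
  {"dx": 33,"dy": -6,"dz": 95,"yaw": 0},
  {"dx": 33,"dy": -6,"dz": 120,"yaw": 0},
  {"dx": 33,"dy": -6,"dz": 135,"yaw": 0},
  {"dx": 33,"dy": -6,"dz": 144,"yaw": 0},
  {"dx": 33,"dy": -6,"dz": 149,"yaw": 0},
  {"dx": 33,"dy": -6,"dz": 149,"yaw": 0},
  {"dx": 33,"dy": -6,"dz": 149,"yaw": 0},
])

```text
t: 17.75
tcp_pos: [543.5, 253.5, 41.0]
orientation: [3.141, -0.0, 1.112]
contact_force: [0.0, -0.0, 0.7]
gripper_width: 0.3
```

```bash
python3 btn.py; python3 look.py w7|head -1
```

```text
btn px [256.21265244 227.91615854] [ 226  210   61   44 1312] mean [547.85722677 262.21271491  53.76188696] z range [47.39518837 53.81505532 54.81296942 55.42680847]
circle (557.9557495117188, 286.18719482421875) 45.82524871826172
17.8 [543.5 253.5  41. ] [179.9  -0.   63.7] [ 0.1  0.4 -0.2] -0.05851040457063586 j6 0.82
```

View pics/w7.png

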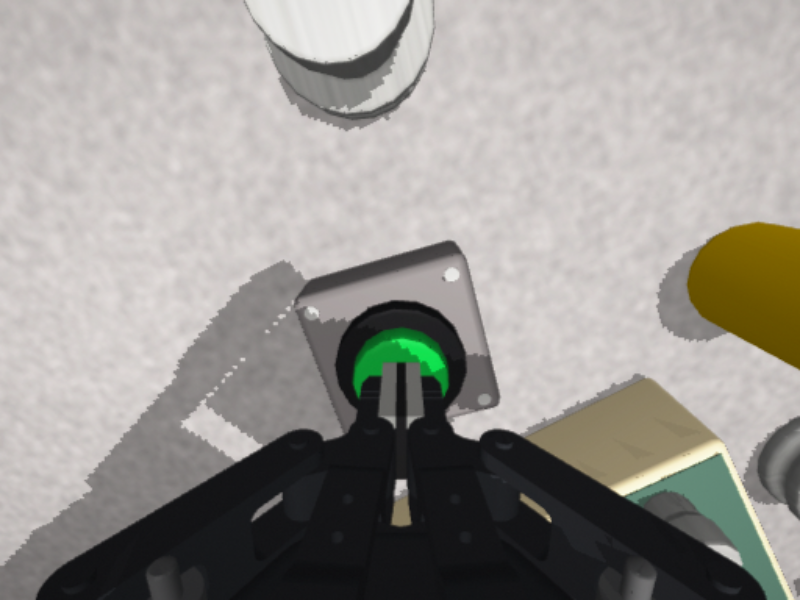

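The fingertip sits over the green cap, which spans x 355–448 with the tip at 401. I'm pressing down step by step.

Emit:
apply_moves([
  {"dx": 0,"dy": 0,"dz": 4,"yaw": 0},
  {"dx": 0,"dy": 0,"dz": 7,"yaw": 0},
  {"dx": 0,"dy": 0,"dz": 9,"yaw": 0},
  {"dx": 0,"dy": 0,"dz": 10,"yaw": 0},
  {"dx": 0,"dy": 0,"dz": 10,"yaw": 0},
])

```text
t: 18.73
tcp_pos: [543.7, 253.5, 32.3]
orientation: [3.14, -0.001, 1.112]
contact_force: [-7.5, -3.1, 24.1]
gripper_width: 0.1
```

```bash
python3 btn.py; python3 look.py w8|head -1; python3 -c "
from h import *
f=grab_frame('scene');st=r.state()
x0,y0=260,70
a=cv2.resize(f['color'][y0:y0+110,x0:x0+110,::-1],(400,400),interpolation=cv2.INTER_CUBIC)
b=cv2.resize(grab_frame('wrist')['color'][160:290,191:321,::-1],(400,400),interpolation=cv2.INTER_CUBIC)
cv2.imwrite('pics/c8.png',np.hstack([a,b]))"
```

```text
btn px [255.60697888 230.96143251] [ 226  216   61   42 1089] mean [547.3978281  261.89425317  47.97036916] z range [45.08389398 47.66334145 48.56742476 49.19998467]
circle (558.0238647460938, 285.9895935058594) 46.04113006591797
18.775 [543.7 253.5  32.3] [179.9  -0.   63.7] [-7.1 -3.  23.4] 0.22416887976083158 j6 0.82
```

View pics/c8.png

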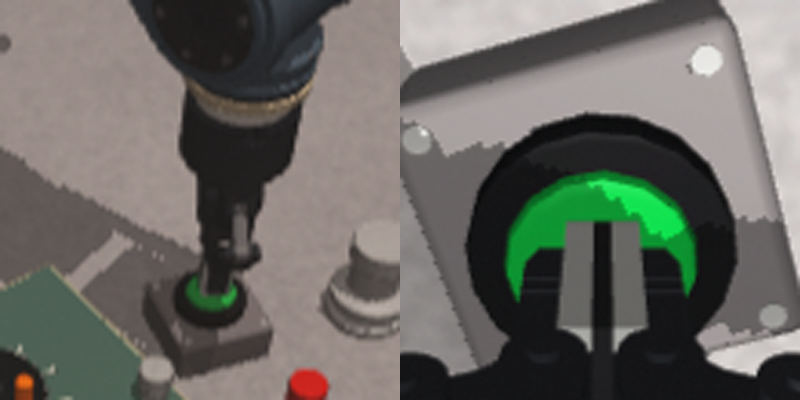

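The crops show the tip on the cap, and the cap surface has dropped from 54.0 to 48.0 mm. That's the full 6 mm, resting on its stop at 24 N. Releasing now.

Emit:
apply_moves([
  {"dx": 0,"dy": 0,"dz": -3,"yaw": 0},
  {"dx": 0,"dy": 0,"dz": -8,"yaw": 0},
  {"dx": 0,"dy": 0,"dz": -20,"yaw": 0},
  {"dx": 0,"dy": 0,"dz": -50,"yaw": 0},
  {"dx": 0,"dy": 0,"dz": -90,"yaw": 0},
  {"dx": -15,"dy": 3,"dz": -130,"yaw": 0},
  {"dx": -35,"dy": 6,"dz": -160,"yaw": 0},
  {"dx": -35,"dy": 6,"dz": -160,"yaw": 0},
  {"dx": -35,"dy": 6,"dz": -160,"yaw": 0},
])

```text
t: 20.3
tcp_pos: [533.0, 219.6, 191.7]
orientation: [3.141, -0.0, 1.112]
contact_force: [-0.6, 0.1, -0.3]
gripper_width: 0.1
```

```bash
python3 btn.py; python3 ang.py; python3 look.py w9|head -1
python3 -c "
from h import *
st=r.state()
f=grab_frame('top')
a=cv2.resize(f['color'][130:250,130:380,::-1],(800,384),interpolation=cv2.INTER_CUBIC)
w=cv2.imread('pics/w9.png')[300:516]
cv2.imwrite('pics/f10.png',np.vstack([a,w]))"
```

```text
btn px [250.88574423 144.84171908] [234 127  35  36 954] mean [543.03290029 253.14796882  54.05138399] z range [45.02040201 54.08658628 55.03308061 55.61972724]
circle (550.23779296875, 265.89208984375) 32.85500717163086
peg px [366. 280.] 228 63 top [592.4  72.6 108.1] dial deg 108.3 rad 34.7 F [-0.3  0.1 -0.1]
20.4 [532.9 219.8 191.2] [-180.     0.    63.7] [ 0.1 -0.8 -0.7] -0.1771370991175651 j6 0.77
```

View pics/f10.png

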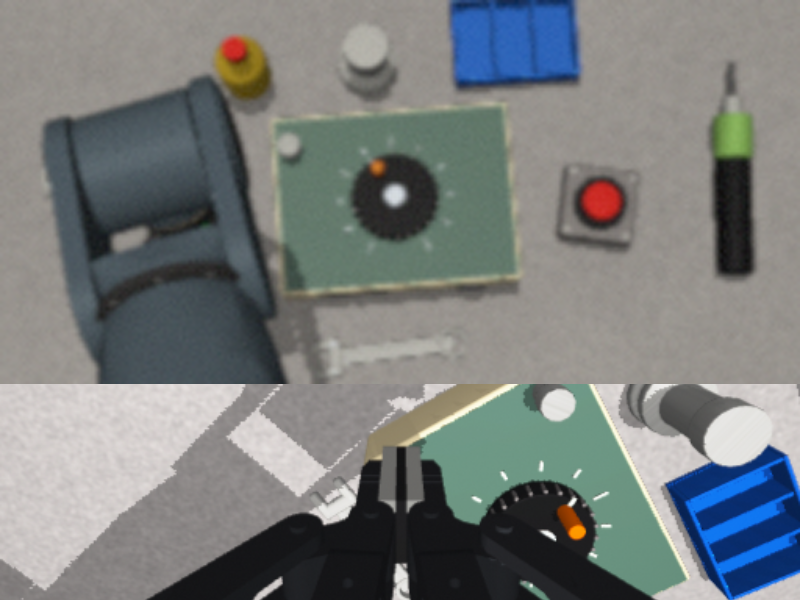

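The final view has the peg at (378,167) and the hub at (395,195). That is a world angle of about 31°, against 35° expected for click 4 and 5° for click 5. The green cap is back at 54.05 mm and nothing is in contact.

```bash
python3 -c "
from station import job
print(job.sign_off())"
```

```text
the job is handed in; nothing more can be done
None
```

I raised the torque by four clicks, then pressed the green button right down and let it come back up. The job is handed in at about 20 s. `job.sign_off()` reports no verdict.

**Dial:** I pushed the peg round clockwise with the shut fingertips, one click at a time. After the fourth click the dial's pointer line was on the fourth mark, and the force at the tool was near zero.

**Green button:** The cap went down 6 mm (54.0 to 48.0 mm) at about 24 N, which is its full travel. It came back to 54.05 mm.

**Final state:** The arm is clear with no contact force. In the last pictures nothing else on the bench looks moved, including the red button. The wrench is partly hidden by the gripper in one view, and the left tool holder is outside both final views.

Some checks failed or disagreed:
- **First push missed:** the real fingertips sit about 21 mm behind the TCP, not 11 mm ahead as stated. My first pass went over the peg without touching it, so I lowered the tool about 31 mm.
- **Dial angle readings:** these were a few degrees off. After the fourth click the wrist camera read 121.7°, against 120° expected. The last long-range reading gave 108°, but its measured peg radius and height were also wrong, so I discounted it. The final top view gives about 124°, which is the fourth click.

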